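# Lift a hot LED board off the hotplate with a spatula

### The arm

A 6-joint arm with a two-finger parallel gripper is mounted at the origin on the work surface. World frame = base frame: x ahead of the robot, y to its left, z up, the work surface at z = 0. Lengths are in mm, angles in rad, forces in N, time in s.
With the tool pointing down it reaches from about 350 to 975 mm from the base axis. Payload 7.1 kg.
Tool frame: the origin (TCP) lies on the front face of the gripper's body, between the roots of the fingers; the fingertips stand 80 mm ahead of it and the grasp point (between the pads) lies 61 mm ahead of it; z points along the fingers, y is the line along which they close (so a half turn about z gives the same grasp; the last joint's range is limited). The gripper opens to 88 mm and grips with 3 to 60 N. Pads are 20 mm wide; open, the fingers measure 115 mm over their backs; the gripper's body (75 mm by 178 mm) begins 61 mm behind the grasp point.
Start: joints at [1.132, 0.423, 1.63, -0, 1.089, -0.019], TCP at [254.704, 570.729, 302.675] pointing down, gripper open.
Joint ranges: [-3, 3], [-0.9, 2.11], [0.09, 2.58], [-1.31, 4.45], [0.11, 2.69], [-2.54, 2.54]. Speed limits (rad/s): [2.39, 2.39, 3.01, 3.14, 3.14, 3.14].

### API

Orientations are given as a rotation vector (axis times angle).
In Python, from workcell import readout, vision, close_job gives the robot as it stands.
- The arm moves only by the tool servo_tool, never from a script. Its argument "plan" is a list that holds one entry, the list of rows, each a list of 7 numbers: the gripper command: -1 is fully open, 1 is shut, values between are in proportion, then the shift along the world's x, y, z in units of 40 mm (1.0 is 40 mm), then the turn, a rotation vector about the world's x, y, z in units of 5 degrees (1.0 is 5 degrees). A call has 1 to 5 rows; each row shifts and turns the commanded pose from where the row before left it; what a row does not reach is not made up. A row lasts 1/12 s, in which the tool goes at most 41.7 mm and 7.16 degrees, less where a joint would pass 70% of its speed; a pose out of reach is approached as far as the arm can. A call is refused whole if a number of a shift passes 1 or a number of a turn 1, either way. A call with a gripper value outside its range is refused whole. The fingers move at their own pace and stop on an object; the grip force is fixed at half the most. Time passes only in rows, so rows that do not move let the fingers close. It gives the time, the measured TCP pose, the force, the opening and the grip force at its end, in the units of the state.
- readout.get_obs(): the state, without advancing time (a new reading comes with each control period).
- vision.get_image(name): name is "scene" or "top"; returns the picture (480x640x3 uint8, red, green, blue); there is no depth.
- vision.camera_params(name): a dict with "fx", "fy", "cx", "cy" (pixels), "D" ([k1, k2, p1, p2, k3] as OpenCV has them; the pictures are not rectified), "rvec" (rotation vector, rad) and "tvec" (3), from world to camera coordinates, as OpenCV has them. Camera axes: x right, y down, z forward; pixel columns grow to the right and rows downward; lengths in mm; the calibration is good to about 2 mm. A picture is of the moment at which its call begins. camera_params takes no time and is no camera call.
- close_job(): hands the job in; it is judged then, once.
The state is a dict: "t": time; "qpos": joint angles; "qvel": joint speeds; "joint_torque": joint torques, N m; "ee_pos": TCP position; "orientation": TCP orientation; "ft_force": force on the tool from outside, world axes, zero at the start; "moment": the same for the moment, N m; "width": finger opening in mm; "grasp_force": force on a finger pad.
Only numpy, scipy, OpenCV 4.12 (cv2) and the standard library are available. Lean on these libraries where they do the work, as an engineer would, in place of code of your own. Each camera call takes 0.05 s, during which the arm holds its last target. There are 200 camera calls.

### The job

The round LED board on the rimmed hotplate has just been soldered and is too hot to touch: take the spatula by its handle, dip the blade in over the rim, slide it under the board, which the stop bar keeps from running away, and lift the board off on it. Without dropping it, lower it onto the cooling rack so that it lies flat and centred across the two rails, draw the blade out, and lay the spatula down flat on the bench. Do not touch the board with the gripper or push hard on it, and leave the fan, the solder spool and the meter where they are.

Things in the scene. Friction and masses are not known exactly. Their poses are not given: they have to be found in the camera images.
- grip (a point): Spatula (loose, 0.12 kg), the place to grip: centre of the front part of its level wooden handle, 18 mm wide (y), 16 mm high, from 30 mm ahead of this point to 38 mm behind it. +x runs along the handle towards the blade's tip, z up. The handle's centre line is 60 mm above the blade's underside. It lies stably flat on its blade on the bench.
- tip (a point): Spatula: middle of the blade's straight front edge, on its underside; axes as grip, 100 mm ahead of it (x) and 60 mm below it. The flat steel blade is 70 mm long, 50 mm wide, 2 mm thick, and ends 30 mm ahead of grip, where a thin upright neck 20 mm wide joins it to the handle's front end.
- spatula: The spatula as a whole; origin at the centre of the blade's underside, 65 mm ahead of the handle grip point and 60 mm below it; axes as grip.
- board_mid (a point): Centre of the round white LED board (loose, 60 to 120 g), 96 mm across, 5 mm thick, z its upright axis. Its rim is bevelled below: the flat underside is 86 mm across and the bevel rises 3 mm over 5 mm, so a 2 mm blade gets under only when it slides on the plate itself. Reported also while it lies on the spatula.
- board: The LED board as a whole; origin at the centre of its underside. It starts flat on the hotplate, 0 to 12 mm beyond plate_mid and up to 10 mm aside, so 25 to 37 mm lie free between the rim's near inner face and the board: a blade must dip in there nose down to reach the plate.
- plate_mid (a point): Hotplate, fixed: point on its flat dark top, 40 to 52 mm above the bench; +x away from the robot. A rim 6 mm high and 5 mm thick runs all round: its inner faces are 75 mm before this point, 135 mm beyond, 70 mm to each side. Across the top (along y) stands a clamped stop bar, 14 mm tall, 10 mm thick, 110 mm long; its near face is 70 to 120 mm beyond this point; where is not reported.
- hotplate: The hotplate as a whole: grey box on feet; origin 40 mm below plate_mid. A board pushed along +x by the blade slides until it meets the stop bar; only then can the blade be relied on to go under it fully, until the spatula's neck meets the board's rim; the board's centre is then 22 mm behind the blade's front edge.
- rack_top (a point): Cooling rack, fixed: two parallel metal rails on a base plate. Point midway between the rails at the height of their tops, 40 mm above the bench. The rails run along x (+x away from the robot), 60 mm either way, each 14 mm wide with the inner side 30 mm from the middle: a 60 mm wide gap, open at both ends and 34 mm deep.
- rack: The cooling rack as a whole; origin on the bench under rack_top.
- fan: Loose grey square fan, 80 x 80 x 25 mm, flat on the bench; origin at the centre of its underside. To be left alone.
- spool: Loose metal solder spool, 60 mm in diameter, 34 mm high, upright; origin at the centre of its underside. To be left alone.
- meter: Loose yellow hand-held meter lying flat, 150 x 75 x 36 mm (x, y, z); origin at the centre of its underside. To be left alone.

How it is judged (in metres and radians):
On the way, in this order (a step that is already met when the one before it is completed fails the run):
1. the board is lifted off the hotplate, lying on the spatula and on nothing else, 20 mm or more above the plate's top (contact force between board and spatula above 0.2 N and contact force between board and hotplate below 0.05 N and contact force between board and rack below 0.05 N and z of board_mid in the frame of plate_mid above 0.0225 m and angle between board_mid's own z axis and vertical below 0.3 rad), for 0.2 s.
2. the board lies flat across the rack's rails, off the spatula (contact force between board and rack above 0.2 N and contact force between board and spatula below 0.05 N and horizontal distance between board_mid and rack_top below 0.014 m and angle between board_mid's own z axis and vertical below 0.05 rad), for 0.2 s.
At the end, for the whole second after the job is handed in: The board lies at rest, flat (within 3 degrees) on both rails of the rack, its centre within 14 mm of the rack's middle; the spatula is released and lies at rest with its blade flat on the bench (within 5 degrees), touching neither board, rack nor hotplate (horizontal distance between board_mid and rack_top below 0.014 m and z of board_mid in the frame of rack_top between 0 and 0.006 m and angle between board_mid's own z axis and vertical below 0.05 rad and contact force between board and spatula below 0.05 N and linear speed of each of board, spatula below 0.02 m/s and height (world z) of spatula between -0.004 and 0.006 m and angle between spatula's own z axis and vertical below 0.08 rad and contact force between spatula and rack below 0.05 N and contact force between spatula and hotplate below 0.05 N).
It fails at once if the gripper or arm touches the hot board (contact force between board and the fingers above 0.1 N or contact force between board and the arm above 0.1 N).
It fails at once if the board is dropped or flung (faster than 0.8 m/s), or tipped more than 30 degrees (linear speed of board above 0.8 m/s or angle between board_mid's own z axis and vertical above 0.52 rad).
It fails at once if the fan, the spool or the meter is moved more than 15 mm (distance of any of fan, spool, meter from where it was at the start of the episode above 0.015 m).
It fails at once if the spatula pushes or presses on the board with more than 20 N (contact force between spatula and board above 20 N).
It also fails if it takes over 72 s, if anything falls off the work surface, if the arm or the gripper's body presses on something with over 40 N, if the wrist force passes 120 N, or if a joint passes its speed limit or range.

## Working session

There is one attempt and no reset: what is moved stays moved. The work goes in short steps, Python scripts to look and compute and a tool call to move; the robot and the scene stay as the last step left them, time stands still between calls to the robot, and variables do not carry over. Pictures are saved under pics/ and viewed, at most 10 in all, crops included, and the job is handed in when it is done.

Besides the shell and the picture viewer there is one more tool, called after "Request:" by a JSON object that holds its "fn" and its "kwargs". servo_tool: Moves the arm, as the interface text tells. Its arguments: {"type":"object","properties":{"plan":{"type":"array"}},"required":["plan"]}

```bash
mkdir -p pics
cat > h.py <<'E'
import numpy as np, cv2
from workcell import readout, vision, close_job
def snap(n,f=None):
    im=vision.get_image(n)
    if f: cv2.imwrite('pics/'+f,im[:,:,::-1])
    return im
def ray(n,uv):
    p=vision.camera_params(n);K=np.array([[p['fx'],0,p['cx']],[0,p['fy'],p['cy']],[0,0,1]],float)
    R=cv2.Rodrigues(np.array(p['rvec'],float))[0];t=np.array(p['tvec'],float)
    q=cv2.undistortPoints(np.array(uv,float).reshape(-1,1,2),K,np.array(p['D'],float)).reshape(-1,2)
    d=np.c_[q,np.ones(len(q))]@R
    return -R.T@t,d
def onz(n,uv,z):
    c,d=ray(n,uv);return c+d*((z-c[2])/d[:,2])[:,None]
def tri(u1,u2):
    A=[];b=[]
    M=np.zeros((3,3));v=np.zeros(3)
    for n,u in(('top',u1),('scene',u2)):
        c,d=ray(n,[u]);d=d[0]/np.linalg.norm(d[0]);P=np.eye(3)-np.outer(d,d);M+=P;v+=P@c
    return np.linalg.solve(M,v)
E
python3 - <<'E'
from h import *
snap('top','t0.png');snap('scene','s0.png')
for n in('top','scene'):print(n,ray(n,[[320,240]]))
o=readout.get_obs();print(o['t'],o['ee_pos'],o['orientation'],o['width'])
E
```

```text
top (array([ 398.4160307 ,   15.54600974, 1141.4783181 ]), array([[ 0.20602985,  0.011091  , -0.97856061]]))
scene (array([1555.16252053,  257.85329432,  812.91882357]), array([[-0.7758052 , -0.17828761, -0.60569578]]))
0.1 [254.54963502 570.38899808 301.96477259] [-6.54490682e-01 -3.07232973e+00  2.17090452e-03] 88.3235059254166
```

View pics/t0.png

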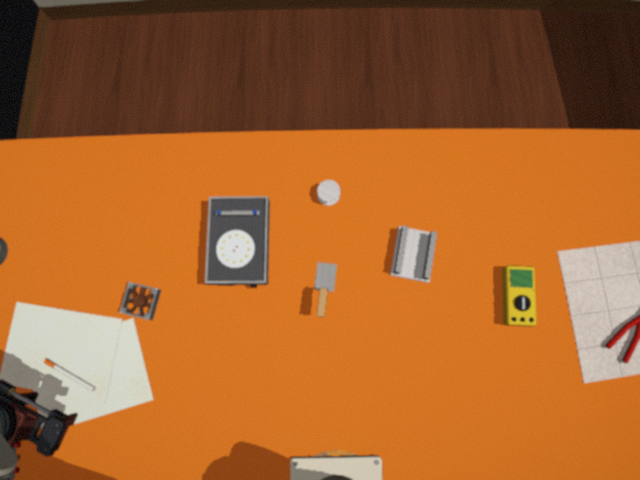

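View pics/s0.png

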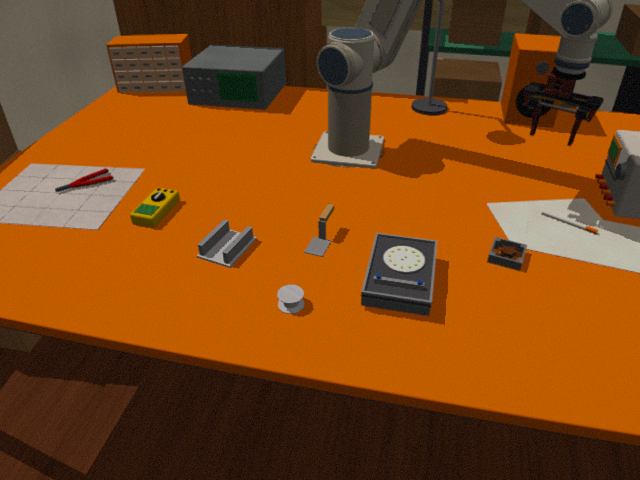

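The top view shows: hotplate (238,240) with board at (236,249), stop bar at row 212, spatula with blade (326,277) and handle (321,302), rack (414,254), spool (328,192), fan (140,301), meter (521,296). I'll take an enlarged crop of the same picture.

Run:
```python
from h import *
a=cv2.imread('pics/t0.png')[180:325,195:445];b=cv2.imread('pics/s0.png')[195:315,190:445]
a=cv2.resize(a,None,fx=3.1,fy=3.1,interpolation=cv2.INTER_CUBIC)
cv2.imwrite('pics/c0.png',a)
# masks
t=cv2.imread('pics/t0.png');h=cv2.cvtColor(t,cv2.COLOR_BGR2HSV)
sub=h.astype(int)
def comps(m,box,name):
    x0,y0,x1,y1=box;mm=np.zeros_like(m);mm[y0:y1,x0:x1]=m[y0:y1,x0:x1]
    cs,_=cv2.findContours(mm,cv2.RETR_EXTERNAL,cv2.CHAIN_APPROX_NONE)
    c=max(cs,key=cv2.contourArea);r=cv2.minAreaRect(c);print(name,cv2.contourArea(c),r);return c,r
white=((h[:,:,1]<70)&(h[:,:,2]>150)).astype(np.uint8)
c,_=comps(white,(212,220,262,278),'board');e=cv2.fitEllipse(c);print(e);
for z in(45,50,55):print(z,onz('top',[e[0]],z))
grey=((h[:,:,1]<140)).astype(np.uint8)
for box,nm,z in(((300,255,345,292),'blade',2),((195,185,285,295),'hotplate',50),((380,215,445,290),'rack',20)):
    c,r=comps(grey,box,nm);print(onz('top',cv2.boxPoints(r),z).round(1))
print('hues',h[295:312:8,321],h[277,326],h[150,326])
```

```text
board 1120.0 ((235.0, 248.5), (37.0, 38.0), 90.0)
((234.92617797851562, 248.45504760742188), (37.02154541015625, 38.56367111206055), 57.6960563659668)
45 [[611.32344194 240.1287564   45.        ]]
50 [[610.35257272 239.10464702  50.        ]]
55 [[609.38170349 238.08053764  55.        ]]
blade 536.5 ((325.06707763671875, 276.8963623046875), (20.65069580078125, 29.1539249420166), 6.340191841125488)
[[508.6  47.5   2. ]
 [582.8  38.4   2. ]
 [576.  -14.1   2. ]
 [502.   -4.3   2. ]]
hotplate 5385.0 ((236.60845947265625, 240.31199645996094), (63.20795822143555, 90.3726806640625), 1.6846843957901)
[[521.7 314.   50. ]
 [752.5 316.4  50. ]
 [744.2 154.4  50. ]
 [515.  158.8  50. ]]
rack 1984.5 ((413.6081237792969, 253.35134887695312), (40.4421501159668, 53.10087203979492), 9.462322235107422)
[[ 538.8 -144.3   20. ]
 [ 673.6 -172.9   20. ]
 [ 654.4 -275.1   20. ]
 [ 520.1 -244.    20. ]]
hues [[ 17 122 194]
 [ 17 121 196]
 [ 16 118 198]] [ 19  13 160] [ 13 209 217]
```

View pics/c0.png

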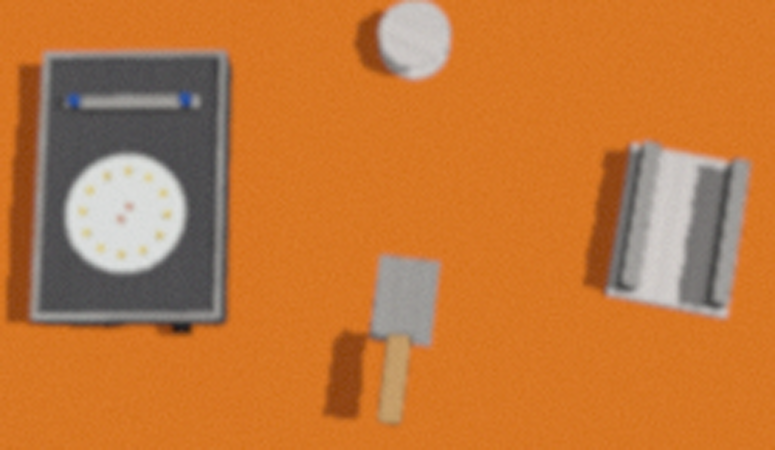

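The crop shows: rim corners (43,54),(228,52),(224,321),(29,322); board centre (126,212); stop bar near face at row ~108; blade (380,256)-(440,262)-(430,345)-(371,337); handle (400,335)→(390,422); rails' ends (650,144)/(630,289) and (740,161)/(720,305). Next is the scene crop, for heights.

Run:
```python
from h import *
b=cv2.imread('pics/s0.png')[195:320,190:445]
cv2.imwrite('pics/c1.png',cv2.resize(b,None,fx=3.1,fy=3.1,interpolation=cv2.INTER_CUBIC))
f=lambda L:np.array([[195+(x+.5)/3.1-.5,180+(y+.5)/3.1-.5] for x,y in L])
for z in(46,52,58):print('rim',z,onz('top',f([(43,54),(228,52),(224,321),(29,322)]),z).round(1).tolist())
print('rails',onz('top',f([(650,144),(630,289),(740,161),(720,305)]),40).round(1).tolist())
print('blade',onz('top',f([(380,256),(440,262),(430,345),(371,337)]),2).round(1).tolist())
print('handle',onz('top',f([(400,335),(390,422)]),68).round(1).tolist())
print('bar',onz('top',f([(70,108),(198,108)]),60).round(1).tolist())
```

```text
rim 46 [[746.0, 311.5, 46.0], [744.6, 158.3, 46.0], [523.3, 159.2, 46.0], [524.6, 314.4, 46.0]]
rim 52 [[744.1, 309.9, 52.0], [742.7, 157.5, 52.0], [522.6, 158.4, 52.0], [523.9, 312.8, 52.0]]
rim 58 [[742.2, 308.2, 58.0], [740.8, 156.7, 58.0], [521.9, 157.7, 58.0], [523.2, 311.1, 58.0]]
rails [[662.6, -185.3, 40.0], [544.1, -163.1, 40.0], [647.2, -258.1, 40.0], [529.9, -234.5, 40.0]]
blade [[580.2, 36.3, 2.0], [574.4, -13.1, 2.0], [506.0, -3.5, 2.0], [513.3, 44.5, 2.0]]
handle [[507.9, 20.5, 68.0], [441.6, 29.2, 68.0]]
bar [[695.6, 283.8, 60.0], [693.6, 180.1, 60.0]]
```

View pics/c1.png

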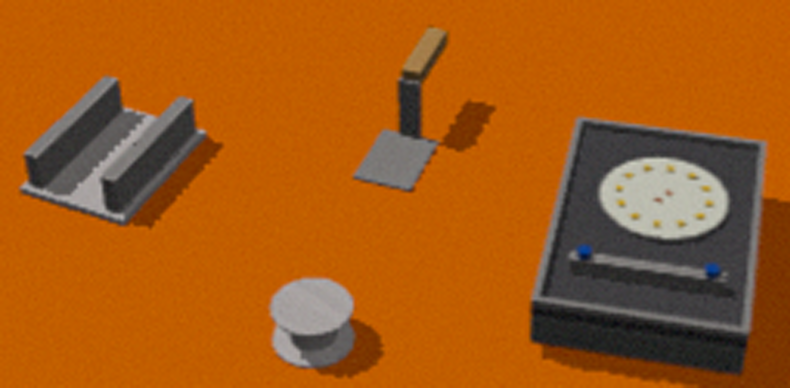

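In the scene crop, the rim corners are (578,120),(766,143),(748,330),(532,303), the board centre is (664,198), and the rail ends are (110,78),(33,153),(186,99),(110,182). The handle top runs from (437,31) to (410,76).

Run:
```python
from h import *
T=lambda x,y:[195+(x+.5)/3.1-.5,180+(y+.5)/3.1-.5]
S=lambda x,y:[190+(x+.5)/3.1-.5,195+(y+.5)/3.1-.5]
for n,a,b in(('rimNR',(224,321),(578,120)),('rimNL',(29,322),(766,143)),('rimFR',(228,52),(532,303)),('rimFL',(43,54),(748,330)),('board',(126,212),(664,198)),('railRn',(720,305),(110,78)),('railRf',(740,161),(33,153)),('railLn',(630,289),(186,99)),('railLf',(650,144),(110,182)),('hand_b',(390,422),(437,31)),('hand_f',(400,335),(410,76)),('tipL',(380,256),(410,190)),('tipR',(440,262),(355,180))):
    print(n,tri(T(*a),S(*b)).round(1))
```

```text
rimNR [522.5 161.5  49.4]
rimNL [524.  313.   51.4]
rimFR [743.  159.6  50.2]
rimFL [743.2 309.4  54.7]
board [610.7 239.3  52.3]
railRn [ 530.1 -234.9   39.3]
railRf [ 646.3 -256.8   42.8]
railLn [ 544.2 -162.7   37.9]
railLf [ 662.8 -185.    38. ]
hand_b [441.5  30.5  65.5]
hand_f [508.1  21.7  63. ]
tipL [580.   37.3   1.8]
tipR [ 5.743e+02 -1.120e+01 -3.000e-01]
```

Request:
{"fn": "servo_tool", "kwargs": {"plan": [[[-1,0.28,-0.68,-0.1,0,0,0.167],[-1,0.28,-0.68,-0.1,0,0,0.167],[-1,0.28,-0.68,-0.1,0,0,0.167],[-1,0.28,-0.68,-0.1,0,0,0.167],[-1,0.28,-0.68,-0.1,0,0,0.167]]]}}

```text
t: 0.52
ee_pos: [310.8, 433.3, 282.2]
orientation: [-0.54, -3.095, 0.001]
ft_force: [1.0, -1.2, -0.5]
width: 87.8
grasp_force: 0.0
```

Request:
{"fn": "servo_tool", "kwargs": {"plan": [[[-1,0.28,-0.68,-0.1,0,0,0.167],[-1,0.28,-0.68,-0.1,0,0,0.167],[-1,0.28,-0.68,-0.1,0,0,0.167],[-1,0.28,-0.68,-0.1,0,0,0.167],[-1,0.28,-0.68,-0.1,0,0,0.167]]]}}

```text
t: 0.93
ee_pos: [366.8, 297.3, 262.4]
orientation: [-0.428, -3.112, 0.0]
ft_force: [-0.2, -0.4, -0.7]
width: 88.0
grasp_force: 0.0
```

Request:
{"fn": "servo_tool", "kwargs": {"plan": [[[-1,0.28,-0.68,-0.1,0,0,0.167],[-1,0.28,-0.68,-0.1,0,0,0.167],[-1,0.28,-0.68,-0.1,0,0,0.167],[-1,0.28,-0.68,-0.1,0,0,0.167],[-1,0.28,-0.68,-0.1,0,0,0.167]]]}}

```text
t: 1.35
ee_pos: [422.9, 161.3, 242.4]
orientation: [-0.314, -3.126, 0.0]
ft_force: [0.8, -0.6, 0.4]
width: 87.2
grasp_force: 0.0
```

Request:
{"fn": "servo_tool", "kwargs": {"plan": [[[-1,0.28,-0.68,-0.1,0,0,0.167],[-1,0.28,-0.68,-0.1,0,0,0.167],[-1,0.28,-0.68,-0.1,0,0,0.167],[-1,0.28,-0.68,-0.1,0,0,0.167],[-1,0,0,0,0,0,0]]]}}

```text
t: 1.77
ee_pos: [468.8, 50.6, 226.1]
orientation: [0.228, 3.133, -0.001]
ft_force: [-0.1, 0.5, -0.2]
width: 88.0
grasp_force: 0.0
```

Request:
{"fn": "servo_tool", "kwargs": {"plan": [[[-1,0.24,-0.66,0,0,0,0.2],[-1,0,0,-0.65,0,0,0],[-1,0,0,-0.65,0,0,0],[-1,0,0,-0.65,0,0,0],[-1,0,0,-0.67,0,0,0]]]}}

```text
t: 2.18
ee_pos: [477.1, 27.7, 121.0]
orientation: [0.198, 3.135, 0.0]
ft_force: [0.5, 0.4, -0.5]
width: 87.4
grasp_force: 0.0
```

Request:
{"fn": "servo_tool", "kwargs": {"plan": [[[1,0,0,0,0,0,0],[1,0,0,0,0,0,0],[1,0,0,0,0,0,0],[1,0,0,0,0,0,0],[1,0,0,0,0,0,0]]]}}

```text
t: 2.6
ee_pos: [478.0, 27.7, 123.4]
orientation: [0.197, 3.133, 0.0]
ft_force: [-0.8, -0.0, 0.6]
width: 58.2
grasp_force: 0.0
```

Request:
{"fn": "servo_tool", "kwargs": {"plan": [[[1,0,0,0,0,0,0],[1,0,0,0,0,0,0],[1,0,0,0,0,0,0],[1,0,0,0,0,0,0],[1,0,0,0,0,0,0]]]}}

```text
t: 3.02
ee_pos: [477.1, 27.5, 122.0]
orientation: [0.197, 3.135, 0.0]
ft_force: [0.5, 0.6, -0.1]
width: 24.9
grasp_force: 0.0
```

Request:
{"fn": "servo_tool", "kwargs": {"plan": [[[1,0,-0.05,0,0,0,0],[1,0,0,0,0,0,0],[1,0,0,0,0,0,0],[1,0,0,0,0,0,0],[1,0,0,0,0,0,0]]]}}

```text
t: 3.43
ee_pos: [477.1, 25.4, 121.9]
orientation: [-0.197, -3.135, 0.0]
ft_force: [-0.4, -0.4, 0.8]
width: 17.9
grasp_force: 30.0
```

Request:
{"fn": "servo_tool", "kwargs": {"plan": [[[1,0,0,0.25,0,0,0],[1,0,0,0.5,0,0,0],[1,0,0,0.5,0,0,0],[1,0,0,0.25,0,0,0],[1,0,0,0,0,0,0]]]}}

```text
t: 3.85
ee_pos: [478.3, 25.6, 184.1]
orientation: [0.197, 3.131, 0.001]
ft_force: [-0.8, -0.3, -1.4]
width: 17.5
grasp_force: 30.0
```

Run:
```python
from h import *
a=snap('top');b=snap('scene')
r=lambda i:cv2.resize(i,None,fx=3.1,fy=3.1,interpolation=cv2.INTER_CUBIC)[:,:,::-1]
cv2.imwrite('pics/c2.png',np.hstack([r(a[230:345,265:390]),r(b[150:265,265:390])]))
P=[readout.get_obs() for _ in range(1)];print([(o['ee_pos'],o['ft_force'],o['width'],o['grasp_force'],o['qpos']) for o in P])
```

```text
[(array([477.08790501,  25.57871027, 182.05750536]), array([ 0.20837547,  0.55430099, -0.89557449]), 17.9031012683895, 29.999756813049316, array([ 2.86453823e-02,  4.03009876e-01,  2.03029084e+00,  2.49262703e-05,
        7.07434688e-01, -1.41679938e+00]))]
```

View pics/c2.png

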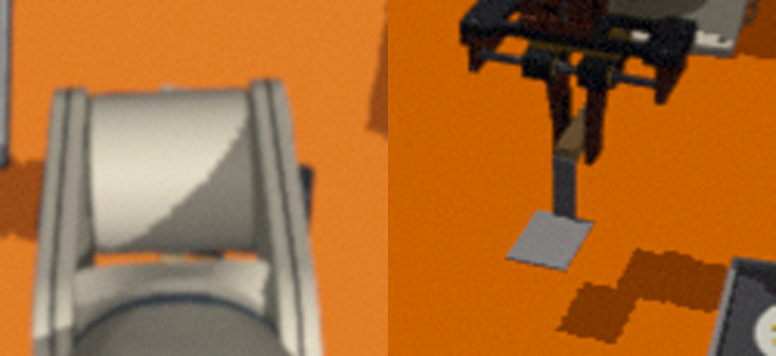

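The spatula is gripped level: blade front edge at (507,258)-(566,270) in the right half, and the arm hides it in the top view. I'll move to the hotplate entry, pitching 20° nose down.

Request:
{"fn": "servo_tool", "kwargs": {"plan": [[[1,0.02,0.3,0.2,0,0,0.276],[1,0.06,0.5,0.2,0,0,0.276],[1,0.06,0.6,0.2,0,0,0.276],[1,0.06,0.6,0.2,0,0,0.276],[1,0.06,0.6,0.2,0,0,0.276]]]}}

```text
t: 4.37
ee_pos: [486.9, 131.2, 221.7]
orientation: [-0.005, -3.14, 0.0]
ft_force: [-0.4, -0.4, -1.2]
width: 17.7
grasp_force: 30.0
```

Request:
{"fn": "servo_tool", "kwargs": {"plan": [[[1,0.06,0.6,0.08,0,0.8,0],[1,0.06,0.6,0,0,0.8,0],[1,0.06,0.6,0,0,0.8,0],[1,0.06,0.6,0,0,0.8,0],[1,0.06,0.34,0,0,0.8,0]]]}}

```text
t: 4.78
ee_pos: [499.0, 242.2, 224.7]
orientation: [-0.003, -2.788, 0.001]
ft_force: [-0.3, -0.9, -1.7]
width: 17.5
grasp_force: 30.0
```

Request:
{"fn": "servo_tool", "kwargs": {"plan": [[[1,0.06,0,0,0,0,0],[1,0,0,0,0,0,0],[1,0,0,0,0,0,0]]]}}

```text
t: 5.03
ee_pos: [501.2, 238.8, 224.3]
orientation: [-0.006, -2.792, 0.003]
ft_force: [-0.5, 1.0, -1.5]
width: 18.1
grasp_force: 30.0
```

Run:
```python
from h import *
a=snap('top');b=snap('scene')
r=lambda i:cv2.resize(i,None,fx=3.1,fy=3.1,interpolation=cv2.INTER_CUBIC)[:,:,::-1]
cv2.imwrite('pics/c3.png',np.hstack([r(a[185:300,190:315]),r(b[200:315,335:460])]))
from scipy.spatial.transform import Rotation as R
o=readout.get_obs();print(o['ee_pos'],o['ft_force'],o['width'],o['grasp_force'],o['qpos'])
Q=R.from_rotvec(o['orientation']);print(Q.as_matrix().round(3))
```

```text
[501.18873254 238.42392015 224.95172146] [-0.05703455  0.41700818 -1.96812955] 17.99940555412563 29.99975323677063 [ 0.37134507  0.53693969  1.68492375  0.1307464   1.24944635 -1.25609944]
[[-0.94   0.005 -0.342]
 [ 0.005  1.    -0.   ]
 [ 0.342 -0.002 -0.94 ]]
```

View pics/c3.png

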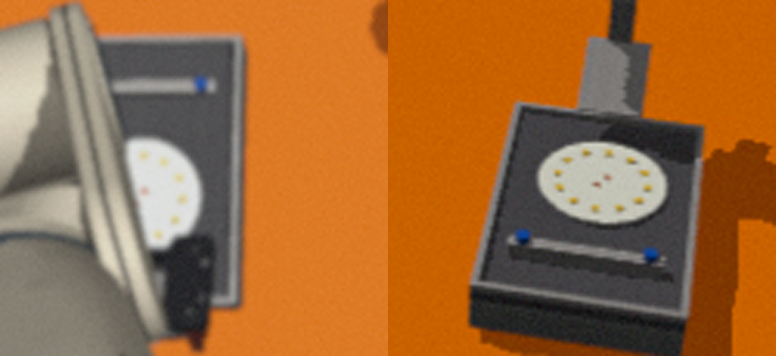

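The blade hangs over the near rim; its front edge lies at about (580,110)-(641,117) in the right half. I'll check that against the prediction.

Run:
```python
from h import *
g=lambda x,y:[335+(x-388)/3.1,200+y/3.1]
print(onz('scene',[g(580,110),g(641,117),g(610,114)],77.5).round(1))
print('board c',onz('scene',[g(602,182)],52).round(1))
```

```text
[[557.8 217.4  77.5]
 [557.1 263.9  77.5]
 [558.2 240.4  77.5]]
board c [[610.3 241.3  52. ]]
```

Request:
{"fn": "servo_tool", "kwargs": {"plan": [[[1,-0.05,0,-0.2,0,0,0],[1,0,0,-0.2,0,0,0],[1,0,0,-0.15,0,0,0],[1,0,0,0,0,0,0],[1,0,0,0,0,0,0]]]}}

```text
t: 5.55
ee_pos: [499.6, 238.8, 202.5]
orientation: [-0.008, -2.791, 0.002]
ft_force: [0.6, -0.7, -1.1]
width: 18.1
grasp_force: 30.0
```

Request:
{"fn": "servo_tool", "kwargs": {"plan": [[[1,0,0,-0.05,0,0,0],[1,0,0,-0.03,0,0,0],[1,0,0,0,0,0,0]]]}}

```text
t: 5.8
ee_pos: [499.9, 239.1, 199.8]
orientation: [-0.007, -2.793, 0.001]
ft_force: [-0.9, -0.6, -0.8]
width: 17.8
grasp_force: 30.0
```

Request:
{"fn": "servo_tool", "kwargs": {"plan": [[[1,0,0,-0.025,0,0,0],[1,0,0,0,0,0,0]]]}}

```text
t: 5.97
ee_pos: [499.9, 239.1, 198.9]
orientation: [-0.007, -2.793, 0.001]
ft_force: [0.2, 0.1, -0.7]
width: 17.5
grasp_force: 30.0
```

Request:
{"fn": "servo_tool", "kwargs": {"plan": [[[1,0,0,-0.025,0,0,0],[1,0,0,0,0,0,0]]]}}

```text
t: 6.13
ee_pos: [499.9, 239.1, 197.8]
orientation: [-0.007, -2.793, 0.001]
ft_force: [-0.7, 0.4, -0.8]
width: 17.6
grasp_force: 30.0
```

Request:
{"fn": "servo_tool", "kwargs": {"plan": [[[1,0,0,-0.025,0,0,0],[1,0,0,0,0,0,0]]]}}

```text
t: 6.3
ee_pos: [499.9, 239.2, 196.9]
orientation: [-0.007, -2.793, 0.001]
ft_force: [0.3, -1.1, 1.0]
width: 18.0
grasp_force: 30.0
```

Request:
{"fn": "servo_tool", "kwargs": {"plan": [[[1,0,0,-0.015,0,0,0],[1,0,0,0,0,0,0]]]}}

```text
t: 6.47
ee_pos: [499.8, 239.2, 196.6]
orientation: [-0.007, -2.792, 0.001]
ft_force: [-2.0, -0.8, 3.2]
width: 17.9
grasp_force: 30.0
```

Run:
```python
from h import *
for i in range(5):
    b=snap('scene',None);o=readout.get_obs();print(o['ee_pos'].round(2),o['ft_force'].round(2),np.array(o['moment']).round(3))
r=lambda i:cv2.resize(i,None,fx=5,fy=5,interpolation=cv2.INTER_CUBIC)[:,:,::-1]
cv2.imwrite('pics/c4.png',r(b[195:305,350:450]))
```

```text
[499.79 239.19 196.59] [-2.5   0.44  3.4 ] [ 0.024  0.203 -0.048]
[499.78 239.2  196.6 ] [-2.48  0.32  2.77] [ 0.044  0.205 -0.053]
[499.75 239.2  196.57] [-2.81  0.2   4.7 ] [ 0.029  0.233 -0.013]
[499.74 239.17 196.53] [-2.88 -0.52  4.68] [0.042 0.304 0.024]
[499.75 239.17 196.51] [-2.72  0.7   4.2 ] [0.018 0.396 0.058]
```

View pics/c4.png

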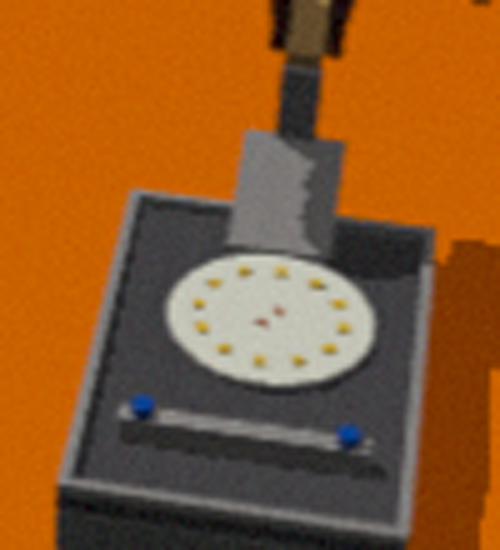

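The blade's nose is down in the gap with its front-left corner at (228,245), just short of the board rim. I'll check its position.

Run:
```python
from h import *
g=lambda x,y:[350+(x-2)/5,195+(y-2)/5]
for z in(46,49):print(z,onz('scene',[g(228,245)],z+2).round(1),onz('scene',[g(133,195),g(433,232)],z+6).round(1).tolist(),'board',onz('scene',[g(270,318),g(271,254)],z+5).round(1).tolist())
```

```text
46 [[551.7 214.9  48. ]] [[526.0, 164.8, 52.0], [525.9, 311.7, 52.0]] board [[607.4, 240.1, 51.0], [558.4, 236.1, 51.0]]
49 [[555.6 215.1  51. ]] [[530.0, 165.2, 55.0], [530.0, 311.5, 55.0]] board [[611.1, 240.2, 54.0], [562.3, 236.2, 54.0]]
```

Request:
{"fn": "servo_tool", "kwargs": {"plan": [[[1,0,0,0.02,0,0,0],[1,0,0,0,0,0,0]]]}}

```text
t: 6.88
ee_pos: [500.2, 239.1, 196.9]
orientation: [-0.007, -2.793, 0.001]
ft_force: [0.7, -0.4, -0.9]
width: 18.0
grasp_force: 30.0
```

Request:
{"fn": "servo_tool", "kwargs": {"plan": [[[1,-0.026,0,-0.047,0,-0.28,0],[1,-0.026,0,-0.047,0,-0.28,0],[1,-0.026,0,-0.047,0,-0.28,0],[1,-0.026,0,-0.047,0,-0.28,0],[1,-0.026,0,-0.047,0,-0.28,0]]]}}

```text
t: 7.3
ee_pos: [494.1, 239.2, 188.0]
orientation: [-0.007, -2.914, 0.001]
ft_force: [-5.0, -0.2, 6.8]
width: 17.8
grasp_force: 30.0
```

Request:
{"fn": "servo_tool", "kwargs": {"plan": [[[1,0,0,0,0,0,0],[1,0,0,0,0,0,0]]]}}

```text
t: 7.47
ee_pos: [494.3, 239.1, 188.0]
orientation: [-0.007, -2.914, 0.001]
ft_force: [-4.7, -0.4, 6.2]
width: 18.1
grasp_force: 30.0
```

Request:
{"fn": "servo_tool", "kwargs": {"plan": [[[1,0,0,0.02,0,0,0],[1,0,0,0,0,0,0]]]}}

```text
t: 7.63
ee_pos: [494.9, 239.1, 188.4]
orientation: [-0.007, -2.915, 0.001]
ft_force: [-1.4, 0.1, 1.7]
width: 17.9
grasp_force: 30.0
```

Request:
{"fn": "servo_tool", "kwargs": {"plan": [[[1,0,0,0.008,0,0,0],[1,0,0,0,0,0,0]]]}}

```text
t: 7.8
ee_pos: [495.0, 239.1, 188.6]
orientation: [-0.007, -2.915, 0.001]
ft_force: [-0.2, 0.7, 0.3]
width: 17.7
grasp_force: 30.0
```

Request:
{"fn": "servo_tool", "kwargs": {"plan": [[[1,0.026,0,-0.026,0,-0.16,0],[1,0.026,0,-0.026,0,-0.16,0],[1,0.026,0,-0.026,0,-0.16,0],[1,0.026,0,-0.026,0,-0.16,0],[1,0.026,0,-0.026,0,-0.16,0]]]}}

```text
t: 8.22
ee_pos: [500.0, 239.1, 183.4]
orientation: [-0.007, -2.986, 0.001]
ft_force: [-1.1, 0.5, -1.8]
width: 17.9
grasp_force: 30.0
```

Request:
{"fn": "servo_tool", "kwargs": {"plan": [[[1,0,0,0,0,0,0],[1,0,0,0,0,0,0]]]}}

```text
t: 8.38
ee_pos: [499.9, 239.1, 183.5]
orientation: [-0.007, -2.985, 0.001]
ft_force: [0.2, -0.2, -1.1]
width: 18.1
grasp_force: 30.0
```

Request:
{"fn": "servo_tool", "kwargs": {"plan": [[[1,0,0,-0.018,0,0,0],[1,0.046,0,-0.0175,0,-0.1,0],[1,0.046,0,-0.0175,0,-0.1,0],[1,0.046,0,-0.0175,0,-0.1,0],[1,0.046,0,-0.0175,0,-0.1,0]]]}}

```text
t: 8.8
ee_pos: [507.5, 239.1, 180.1]
orientation: [-0.008, -3.02, 0.0]
ft_force: [-1.6, -0.5, 0.3]
width: 17.8
grasp_force: 30.0
```

Request:
{"fn": "servo_tool", "kwargs": {"plan": [[[1,0,0,0,0,0,0],[1,0,0,0,0,0,0]]]}}

```text
t: 8.97
ee_pos: [507.7, 239.2, 180.1]
orientation: [-0.008, -3.02, 0.0]
ft_force: [-0.7, 0.4, -0.4]
width: 17.7
grasp_force: 30.0
```

Request:
{"fn": "servo_tool", "kwargs": {"plan": [[[1,0.037,0,-0.0165,0,-0.08,0],[1,0.037,0,-0.0165,0,-0.08,0],[1,0.037,0,-0.0165,0,-0.08,0],[1,0.037,0,-0.0165,0,-0.08,0],[1,0.037,0,-0.0165,0,-0.08,0]]]}}

```text
t: 9.38
ee_pos: [514.5, 239.1, 176.8]
orientation: [-0.008, -3.054, 0.001]
ft_force: [-3.0, -0.7, 3.0]
width: 17.8
grasp_force: 30.0
```

Request:
{"fn": "servo_tool", "kwargs": {"plan": [[[1,0,0,0,0,0,0],[1,0,0,0,0,0,0]]]}}

```text
t: 9.55
ee_pos: [514.9, 239.2, 176.8]
orientation: [-0.008, -3.055, 0.0]
ft_force: [-0.5, 0.4, 1.9]
width: 17.9
grasp_force: 30.0
```

Run:
```python
from h import *
b=snap('scene',None)
r=lambda i:cv2.resize(i,None,fx=5,fy=5,interpolation=cv2.INTER_CUBIC)[:,:,::-1]
cv2.imwrite('pics/c5.png',r(b[195:305,350:450]))
```

```text
(no output)
```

View pics/c5.png

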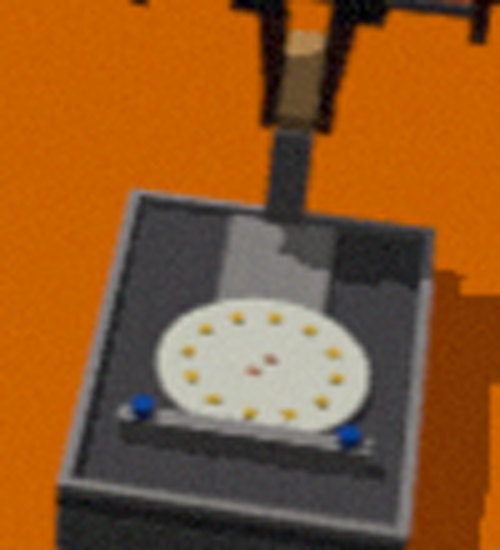

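The board is against the stop bar and the blade's rear end is just inside the near rim. I'll flatten the blade and start going under.

Request:
{"fn": "servo_tool", "kwargs": {"plan": [[[1,-0.003,0,-0.023,0,-0.12,0],[1,-0.003,0,-0.023,0,-0.12,0],[1,-0.003,0,-0.023,0,-0.12,0],[1,-0.003,0,-0.023,0,-0.12,0],[1,-0.003,0,-0.023,0,-0.12,0]]]}}

```text
t: 10.02
ee_pos: [513.9, 239.1, 172.0]
orientation: [-0.008, -3.108, 0.0]
ft_force: [-2.4, 0.5, 1.0]
width: 18.0
grasp_force: 30.0
```

Request:
{"fn": "servo_tool", "kwargs": {"plan": [[[1,0,0,0,0,0,0],[1,0,0,0,0,0,0]]]}}

```text
t: 10.18
ee_pos: [514.1, 239.1, 172.1]
orientation: [-0.008, -3.107, 0.0]
ft_force: [-0.2, -0.8, 0.6]
width: 17.6
grasp_force: 30.0
```

Request:
{"fn": "servo_tool", "kwargs": {"plan": [[[1,0.08,0,-0.003,0,0,0],[1,0.08,0,0,0,0,0],[1,0.08,0,0,0,0,0],[1,0.08,0,0,0,0,0],[1,0.08,0,0,0,0,0]]]}}

```text
t: 10.6
ee_pos: [530.5, 239.1, 172.1]
orientation: [-0.008, -3.107, 0.0]
ft_force: [-2.3, 0.1, 1.3]
width: 18.0
grasp_force: 30.0
```

Request:
{"fn": "servo_tool", "kwargs": {"plan": [[[1,0.06,0,0,0,0,0],[1,0.06,0,0,0,0,0]]]}}

```text
t: 10.77
ee_pos: [535.2, 239.1, 172.0]
orientation: [-0.008, -3.107, 0.0]
ft_force: [-2.3, 0.0, 1.9]
width: 17.7
grasp_force: 30.0
```

Request:
{"fn": "servo_tool", "kwargs": {"plan": [[[1,0.08,0,0,0,0,0],[1,0.08,0,0,0,0,0],[1,0.08,0,0,0,0,0],[1,0.08,0,0,0,0,0],[1,0.08,0,0,0,0,0]]]}}

```text
t: 11.18
ee_pos: [551.1, 239.1, 172.0]
orientation: [-0.008, -3.106, 0.0]
ft_force: [-2.5, -0.8, 1.8]
width: 18.1
grasp_force: 30.0
```

Request:
{"fn": "servo_tool", "kwargs": {"plan": [[[1,0.07,0,0,0,0,0],[1,0.07,0,0,0,0,0],[1,0.05,0,0,0,0,0],[1,0,0,0,0,0,0]]]}}

```text
t: 11.52
ee_pos: [559.0, 239.1, 172.1]
orientation: [-0.008, -3.107, -0.0]
ft_force: [-1.5, 0.4, -0.3]
width: 18.0
grasp_force: 30.0
```

Run:
```python
from h import *
b=snap('scene',None)
r=lambda i:cv2.resize(i,None,fx=5,fy=5,interpolation=cv2.INTER_CUBIC)[:,:,::-1]
cv2.imwrite('pics/c6.png',r(b[195:305,350:450]))
print(readout.get_obs()['ft_force'])
```

```text
[-0.2076235  -0.57249994  0.08249139]
```

View pics/c6.png

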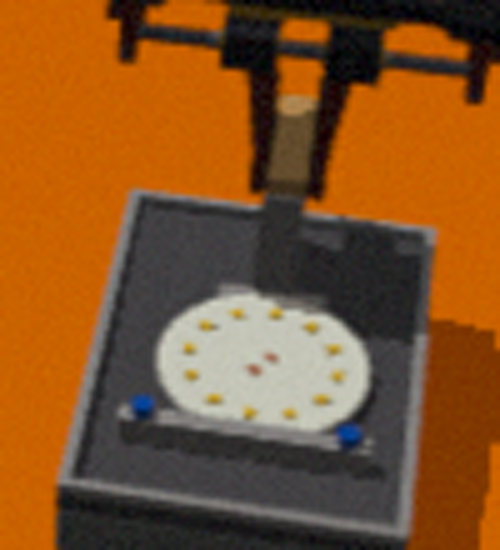

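The blade is nearly fully under; its rear edge, at (220,287)-(325,300), shows about 8 mm behind the board rim. I'll creep forward until the neck makes contact.

Request:
{"fn": "servo_tool", "kwargs": {"plan": [[[1,0.07,0,0,0,0,0],[1,0.05,0,0,0,0,0],[1,0.04,0,0,0,0,0],[1,0,0,0,0,0,0]]]}}

```text
t: 11.9
ee_pos: [565.2, 239.1, 172.1]
orientation: [-0.008, -3.107, 0.0]
ft_force: [-1.7, 0.2, 0.5]
width: 18.0
grasp_force: 30.0
```

Request:
{"fn": "servo_tool", "kwargs": {"plan": [[[1,0.035,0,0,0,0,0],[1,0.025,0,0,0,0,0]]]}}

```text
t: 12.07
ee_pos: [567.2, 239.1, 172.0]
orientation: [-0.008, -3.106, 0.0]
ft_force: [-3.6, 0.3, 1.9]
width: 17.4
grasp_force: 30.0
```

Request:
{"fn": "servo_tool", "kwargs": {"plan": [[[1,0.03,0,0,0,0,0],[1,0,0,0,0,0,0]]]}}

```text
t: 12.23
ee_pos: [568.7, 239.1, 172.1]
orientation: [-0.008, -3.107, 0.0]
ft_force: [-2.9, -0.8, 0.9]
width: 17.6
grasp_force: 30.0
```

Request:
{"fn": "servo_tool", "kwargs": {"plan": [[[1,0.03,0,0,0,0,0],[1,0,0,0,0,0,0]]]}}

```text
t: 12.4
ee_pos: [569.1, 239.1, 172.0]
orientation: [-0.008, -3.105, 0.001]
ft_force: [-6.1, 0.7, 4.7]
width: 17.7
grasp_force: 30.0
```

Request:
{"fn": "servo_tool", "kwargs": {"plan": [[[1,-0.015,0,0.03,0,0,0],[1,-0.015,0,0.06,0,0,0],[1,-0.02,0,0.08,0,0,0],[1,-0.02,0,0.1,0,0,0],[1,-0.02,0,0.1,0,0,0]]]}}

```text
t: 12.82
ee_pos: [566.2, 239.1, 187.2]
orientation: [-0.008, -3.107, 0.0]
ft_force: [0.6, 0.2, -2.9]
width: 17.6
grasp_force: 30.0
```

Request:
{"fn": "servo_tool", "kwargs": {"plan": [[[1,-0.05,0,0.12,0,-0.16,0],[1,-0.05,0,0.14,0,-0.16,0],[1,-0.05,0,0.16,0,-0.16,0],[1,-0.05,0,0.16,0,-0.16,0],[1,-0.03,0,0.1,0,-0.16,0]]]}}

```text
t: 13.23
ee_pos: [556.7, 239.3, 215.3]
orientation: [0.008, 3.104, 0.001]
ft_force: [0.3, 0.5, -1.8]
width: 17.9
grasp_force: 30.0
```

Request:
{"fn": "servo_tool", "kwargs": {"plan": [[[1,0,0,0.05,0,0,0],[1,0,0,0,0,0,0],[1,0,0,0,0,0,0]]]}}

```text
t: 13.48
ee_pos: [556.9, 239.2, 216.2]
orientation: [0.008, 3.106, 0.0]
ft_force: [0.3, -0.2, -2.2]
width: 17.6
grasp_force: 30.0
```

```bash
cat > bd.py <<'E'
from h import *
def board(z):
    b=snap('scene');h=cv2.cvtColor(b,cv2.COLOR_RGB2HSV)
    m=((h[:,:,1]<60)&(h[:,:,2]>150)).astype(np.uint8);m[:130]=0;m[330:]=0;m[:,:150]=0;m[:,480:]=0
    cs,_=cv2.findContours(m,cv2.RETR_EXTERNAL,cv2.CHAIN_APPROX_NONE)
    for c in sorted(cs,key=cv2.contourArea)[-3:]:
        if len(c)>20:
            e=cv2.fitEllipse(c);print(cv2.contourArea(c),np.round(e[0],1),np.round(e[1],1),onz('scene',[e[0]],z).round(1))
    o=readout.get_obs();print(o['t'],o['ee_pos'].round(1),o['ft_force'].round(1),np.array(o['orientation']).round(3));return b
E
python3 -c "
from bd import *
board(100);board(100)"
```

```text
382.0 [289.4 296.5] [22.2 28. ] [[837.9  28.7 100. ]]
463.0 [868.  -14.9] [ 143.  1144.4] [[-3872.4  3887.4   100. ]]
760.5 [404.1 249.9] [22.6 43.4] [[639.  239.7 100. ]]
13.5333 [556.9 239.1 216. ] [-0.1  0.4 -2.1] [0.008 3.107 0.   ]
385.0 [289.3 296.4] [22.  28.1] [[837.7  28.4 100. ]]
464.5 [-1676.2   779.3] [ 275.9 4187.2] [[ 1955.2 -1753.2   100. ]]
758.5 [404.1 250. ] [22.6 43.2] [[639.2 239.6 100. ]]
13.5833 [556.9 239.1 215.8] [-0.4 -0.8 -2.3] [ 0.008  3.107 -0.   ]
```

Request:
{"fn": "servo_tool", "kwargs": {"plan": [[[1,-0.043,-0.1,0,0,0,-0.086],[1,-0.043,-0.2,0,0,0,-0.086],[1,-0.043,-0.3,0,0,0,-0.086],[1,-0.043,-0.4,0,0,0,-0.086],[1,-0.043,-0.5,0,0,0,-0.086]]]}}

```text
t: 14.0
ee_pos: [547.8, 177.8, 215.9]
orientation: [0.066, 3.106, -0.001]
ft_force: [1.1, -0.4, -2.3]
width: 17.9
grasp_force: 30.0
```

Request:
{"fn": "servo_tool", "kwargs": {"plan": [[[1,-0.043,-0.5,0,0,0,-0.086],[1,-0.043,-0.5,0,0,0,-0.086],[1,-0.043,-0.5,0,0,0,-0.086],[1,-0.043,-0.5,0,0,0,-0.086],[1,-0.043,-0.5,0,0,0,-0.086]]]}}

```text
t: 14.42
ee_pos: [538.9, 76.7, 216.0]
orientation: [0.127, 3.104, -0.002]
ft_force: [-0.4, -0.2, -2.8]
width: 18.1
grasp_force: 30.0
```

Request:
{"fn": "servo_tool", "kwargs": {"plan": [[[1,-0.043,-0.5,0,0,0,-0.086],[1,-0.043,-0.5,0,0,0,-0.086],[1,-0.043,-0.5,0,0,0,-0.086],[1,-0.043,-0.5,0,0,0,-0.086],[1,-0.043,-0.5,0,0,0,-0.086]]]}}

```text
t: 14.83
ee_pos: [530.1, -23.2, 216.1]
orientation: [0.185, 3.102, -0.003]
ft_force: [-0.5, 0.6, -1.4]
width: 17.5
grasp_force: 30.0
```

Request:
{"fn": "servo_tool", "kwargs": {"plan": [[[1,-0.043,-0.5,0,0,0,-0.086],[1,-0.043,-0.5,0,0,0,-0.086],[1,-0.043,-0.5,0,0,0,-0.086],[1,-0.043,-0.5,0,0,0,-0.086],[1,-0.043,-0.5,0,0,0,-0.086]]]}}

```text
t: 15.25
ee_pos: [521.2, -123.0, 216.1]
orientation: [0.243, 3.098, -0.004]
ft_force: [0.3, -0.9, -2.5]
width: 17.8
grasp_force: 30.0
```

Request:
{"fn": "servo_tool", "kwargs": {"plan": [[[1,-0.043,-0.5,0,0,0,-0.086],[1,-0.043,-0.5,0,0,0,-0.086],[1,-0.043,-0.4,0,0,0,-0.086],[1,-0.043,-0.25,0,0,0,-0.086],[1,-0.043,-0.18,0,0,0,-0.086]]]}}

```text
t: 15.67
ee_pos: [512.9, -195.8, 216.1]
orientation: [0.303, 3.092, -0.005]
ft_force: [0.6, 0.1, -2.2]
width: 18.0
grasp_force: 30.0
```

Request:
{"fn": "servo_tool", "kwargs": {"plan": [[[1,0,0,0,0,0,0],[1,0,0,0,0,0,0]]]}}

```text
t: 15.83
ee_pos: [513.4, -194.2, 216.0]
orientation: [0.3, 3.093, -0.005]
ft_force: [-0.3, -0.1, -2.4]
width: 18.0
grasp_force: 30.0
```

```bash
python3 -c "
from bd import *
board(106)
from unittest import mock
s=cv2.imread('pics/s0.png')[:,:,::-1].copy()
import bd
bd.snap=lambda n:s
print('s0');bd.board(52)"
```

```text
384.5 [289.4 296.5] [22.2 28.1] [[844.   30.6 106. ]]
471.0 [212.2 190.8] [ 69.6 235. ] [[ 499.2 -275.1  106. ]]
574.0 [221.6 214.5] [19.1 38.3] [[ 598.8 -209.7  106. ]]
15.8833 [ 513.6 -193.7  216. ] [ 0.3  1.1 -1.7] [ 0.299  3.093 -0.005]
s0
331.0 [290.2 293.3] [16.8 25.2] [[779.8  12.3  52. ]]
454.0 [125.3 215. ] [ 88.2 413.1] [[ 580.4 -501.3   52. ]]
767.5 [403.6 258.3] [24.4 40.2] [[609.1 240.2  52. ]]
15.8833 [ 513.6 -193.7  216. ] [ 0.3  1.1 -1.7] [ 0.299  3.093 -0.005]
```

Request:
{"fn": "servo_tool", "kwargs": {"plan": [[[1,0.01,-0.002,-0.1,0.019,0.098,0],[1,0.01,-0.002,-0.25,0.019,0.098,0],[1,0.01,-0.002,-0.35,0.019,0.098,0],[1,0.01,-0.002,-0.35,0.019,0.098,0],[1,0.01,-0.002,-0.2,0.019,0.098,0]]]}}

```text
t: 16.3
ee_pos: [515.1, -193.6, 163.4]
orientation: [-0.3, -3.115, -0.003]
ft_force: [0.0, -1.0, -1.9]
width: 17.7
grasp_force: 30.0
```

Request:
{"fn": "servo_tool", "kwargs": {"plan": [[[1,0,0,0,0,0,0],[1,0,0,0,0,0,0]]]}}

```text
t: 16.47
ee_pos: [515.6, -194.1, 164.9]
orientation: [-0.3, -3.117, -0.002]
ft_force: [-0.3, -0.6, -2.5]
width: 17.8
grasp_force: 30.0
```

```bash
python3 -c "
from bd import *
b=board(51)
cv2.imwrite('pics/c7.png',cv2.resize(b[170:280,170:290],None,fx=5,fy=5,interpolation=cv2.INTER_CUBIC)[:,:,::-1])"
```

```text
388.0 [289.3 296.5] [22.2 28.2] [[788.7  12.6  51. ]]
468.0 [158.2 206.4] [ 82.5 345.9] [[ 522.6 -432.9   51. ]]
604.5 [225.2 231.8] [21.  36.9] [[ 595.4 -208.5   51. ]]
16.5167 [ 515.9 -194.3  165.7] [ 0.4 -0.7 -2.3] [-3.010e-01 -3.118e+00 -2.000e-03]
```

View pics/c7.png

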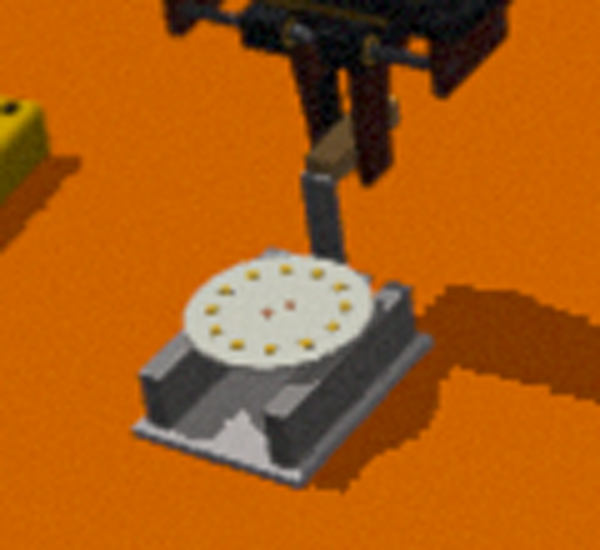

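The board hangs centred above the rails at about (279,311), between the rail ends at (162,375)/(285,410) and (400,290). I'll lower it.

Request:
{"fn": "servo_tool", "kwargs": {"plan": [[[1,0,0,-0.05,0,0,0],[1,0,0,-0.05,0,0,0],[1,0,0,-0.05,0,0,0],[1,0,0,-0.05,0,0,0],[1,0,0,0,0,0,0]]]}}

```text
t: 16.93
ee_pos: [515.9, -194.5, 158.0]
orientation: [-0.302, -3.119, -0.001]
ft_force: [0.1, 0.7, -1.1]
width: 17.7
grasp_force: 30.0
```

Request:
{"fn": "servo_tool", "kwargs": {"plan": [[[1,0,0,-0.05,0,0,0],[1,0,0,-0.05,0,0,0],[1,0,0,-0.05,0,0,0],[1,0,0,-0.05,0,0,0],[1,0,0,0,0,0,0]]]}}

```text
t: 17.35
ee_pos: [515.7, -194.4, 149.6]
orientation: [-0.301, -3.118, -0.002]
ft_force: [0.7, -1.1, -1.9]
width: 17.8
grasp_force: 30.0
```

```bash
python3 -c "
from bd import *
b=board(45)"
```

```text
387.0 [289.3 296.5] [22.3 28.1] [[782.7  10.8  45. ]]
468.5 [116.8 220.3] [ 92.4 432.9] [[ 599.3 -517.9   45. ]]
600.5 [225.  233.4] [20.9 36.7] [[ 594.6 -210.2   45. ]]
17.4 [ 515.8 -194.4  149.8] [ 0.5  0.6 -0.9] [-3.010e-01 -3.118e+00 -2.000e-03]
```

Request:
{"fn": "servo_tool", "kwargs": {"plan": [[[1,-0.123,0.024,0,0,0,0],[1,-0.245,0.048,0,0,0,0],[1,-0.368,0.072,0,0,0,0],[1,-0.368,0.072,0,0,0,0],[1,-0.368,0.072,0,0,0,0]]]}}

```text
t: 17.82
ee_pos: [455.4, -182.5, 150.0]
orientation: [-0.301, -3.118, -0.002]
ft_force: [0.6, -0.2, -1.7]
width: 17.9
grasp_force: 30.0
```

Request:
{"fn": "servo_tool", "kwargs": {"plan": [[[1,-0.368,0.072,0,0,0,0],[1,-0.368,0.072,0,0,0,0],[1,-0.245,0.048,0,0,0,0],[1,-0.123,0.024,0,0,0,0],[1,0,0,0,0,0,0]]]}}

```text
t: 18.23
ee_pos: [411.6, -174.0, 150.1]
orientation: [-0.302, -3.118, -0.002]
ft_force: [-0.5, -0.9, -0.7]
width: 17.6
grasp_force: 30.0
```

```bash
python3 -c "
from bd import *
b=board(45)"
```

```text
382.5 [289.4 296.3] [22. 28.] [[782.2  10.8  45. ]]
469.0 [207.6 191.3] [ 70.1 243.7] [[ 413.2 -333.3   45. ]]
597.5 [224.9 233.5] [20.8 36.7] [[ 594.9 -210.2   45. ]]
18.2833 [ 412.7 -174.4  150.3] [-0.3 -0.3 -0.3] [-3.020e-01 -3.119e+00 -1.000e-03]
```

Request:
{"fn": "servo_tool", "kwargs": {"plan": [[[1,0,0.3,0,0,0,0],[1,0,0.6,0,0,0,0],[1,0.1,0.8,0,0,0,0],[1,0.2,0.8,0,0,0,0],[1,0.2,0.8,0,0,0,0]]]}}

```text
t: 18.7
ee_pos: [433.3, -40.5, 150.1]
orientation: [-0.303, -3.119, -0.002]
ft_force: [0.8, -0.6, -2.2]
width: 17.5
grasp_force: 30.0
```

Request:
{"fn": "servo_tool", "kwargs": {"plan": [[[1,0.2,0.6,0,0,0,0],[1,0.2,0.45,-0.1,0,0,0],[1,0,0,-0.2,0,0,0],[1,0,0,-0.2,0,0,0],[1,0,0,0,0,0,0]]]}}

```text
t: 19.12
ee_pos: [447.9, -0.1, 128.6]
orientation: [-0.3, -3.116, -0.001]
ft_force: [-0.1, 0.5, -1.0]
width: 17.7
grasp_force: 30.0
```

Request:
{"fn": "servo_tool", "kwargs": {"plan": [[[1,0,0,-0.06,0,0,0],[1,0,0,-0.03,0,0,0],[1,0,0,0,0,0,0]]]}}

```text
t: 19.37
ee_pos: [448.5, -1.0, 126.2]
orientation: [-0.304, -3.118, -0.001]
ft_force: [0.6, -0.8, -2.0]
width: 17.8
grasp_force: 30.0
```

Request:
{"fn": "servo_tool", "kwargs": {"plan": [[[1,0,0,-0.03,0,0,0],[1,0,0,0,0,0,0]]]}}

```text
t: 19.53
ee_pos: [448.8, -0.7, 125.3]
orientation: [-0.303, -3.118, -0.002]
ft_force: [0.3, -0.3, -1.4]
width: 17.7
grasp_force: 30.0
```

Request:
{"fn": "servo_tool", "kwargs": {"plan": [[[1,0,0,-0.03,0,0,0],[1,0,0,0,0,0,0]]]}}

```text
t: 19.7
ee_pos: [448.9, -0.5, 124.1]
orientation: [-0.302, -3.119, -0.001]
ft_force: [-0.1, 0.9, -1.3]
width: 17.6
grasp_force: 30.0
```

Request:
{"fn": "servo_tool", "kwargs": {"plan": [[[1,0,0,-0.03,0,0,0],[1,0,0,0,0,0,0]]]}}

```text
t: 19.87
ee_pos: [448.8, -0.3, 122.8]
orientation: [-0.301, -3.118, -0.002]
ft_force: [-0.4, -0.6, -1.6]
width: 17.9
grasp_force: 30.0
```

Request:
{"fn": "servo_tool", "kwargs": {"plan": [[[1,0,0,-0.025,0,0,0],[1,0,0,0,0,0,0]]]}}

```text
t: 20.03
ee_pos: [448.9, -0.3, 121.9]
orientation: [-0.301, -3.119, -0.001]
ft_force: [-0.5, 0.6, 0.1]
width: 17.7
grasp_force: 30.0
```

Request:
{"fn": "servo_tool", "kwargs": {"plan": [[[1,0,0,-0.015,0,0,0],[1,0,0,0,0,0,0]]]}}

```text
t: 20.2
ee_pos: [448.7, -0.2, 121.7]
orientation: [-0.301, -3.118, -0.002]
ft_force: [-2.0, 0.7, 8.9]
width: 17.6
grasp_force: 30.0
```

Request:
{"fn": "servo_tool", "kwargs": {"plan": [[[1,0,0,0.01,0,0,0],[0.3,0,0,0,0,0,0],[0,0,0,0,0,0,0],[-0.3,0,0,0,0,0,0],[-1,0,0,0,0,0,0]]]}}

```text
t: 20.62
ee_pos: [448.9, -0.3, 121.6]
orientation: [-0.301, -3.118, -0.001]
ft_force: [0.5, 0.2, -0.1]
width: 40.4
grasp_force: 0.0
```

Request:
{"fn": "servo_tool", "kwargs": {"plan": [[[-1,0,0,0,0,0,0],[-1,0,0,0,0,0,0],[-1,0,0,0,0,0,0],[-1,0,0,0,0,0,0],[-1,0,0,0,0,0,0]]]}}

```text
t: 21.03
ee_pos: [448.8, -0.3, 121.7]
orientation: [-0.301, -3.118, -0.002]
ft_force: [0.4, 0.5, 0.1]
width: 74.3
grasp_force: 0.0
```

Request:
{"fn": "servo_tool", "kwargs": {"plan": [[[-1,0,0,0.2,0,0,0],[-1,0,0,0.5,0,0,0],[-1,0,0,0.7,0,0,0],[-1,0,0,0.7,0,0,0],[-1,0,0,0.5,0,0,0]]]}}

```text
t: 21.45
ee_pos: [449.1, -0.3, 228.1]
orientation: [-0.302, -3.12, -0.002]
ft_force: [0.7, 0.2, 0.7]
width: 88.0
grasp_force: 0.0
```

Request:
{"fn": "servo_tool", "kwargs": {"plan": [[[-1,-0.3,0.7,0.3,0,0,0],[-1,-0.3,0.8,0.2,0,0,0],[-1,-0.3,0.8,0,0,0,0],[-1,-0.3,0.8,0,0,0,0],[-1,0,0,0,0,0,0]]]}}

```text
t: 21.87
ee_pos: [398.9, 127.2, 246.5]
orientation: [-0.296, -3.119, -0.003]
ft_force: [-0.8, -0.9, 0.1]
width: 87.5
grasp_force: 0.0
```

```bash
python3 -c "
from bd import *
board(45)
a=snap('top');h=cv2.cvtColor(a,cv2.COLOR_RGB2HSV)
for lo,hi,box,z in(((0,0,150),(180,70,255),(385,220,445,290),45),((0,0,90),(180,110,255),(300,250,370,320),2)):
    m=cv2.inRange(h,lo,hi);k=np.zeros_like(m);x0,y0,x1,y1=box;k[y0:y1,x0:x1]=m[y0:y1,x0:x1]
    cs,_=cv2.findContours(k,0,1);c=max(cs,key=cv2.contourArea);r=cv2.minAreaRect(c);print(cv2.contourArea(c),r,onz('top',[r[0]],z).round(1),onz('top',cv2.boxPoints(r),z).round(0).tolist())
print(onz('scene',[[289.4,296.4]],34))
"
```

```text
380.0 [289.4 296.4] [22.2 27.9] [[782.4  10.9  45. ]]
397.0 [334.4 148.1] [27.7 45.6] [[ 81.6 -29.6  45. ]]
597.5 [224.9 233.5] [20.8 36.7] [[ 594.9 -210.2   45. ]]
21.9167 [399.8 125.6 246.3] [ 0.3 -0.2  0.9] [-2.94e-01 -3.12e+00 -2.00e-03]
1586.5 ((415.3258056640625, 253.9213104248047), (38.82574462890625, 51.118064880371094), 12.994617462158203) [[ 590. -208.   45.]] [[540.0, -144.0, 45.0], [665.0, -179.0, 45.0], [641.0, -273.0, 45.0], [517.0, -236.0, 45.0]]
496.5 ((337.24322509765625, 287.5405578613281), (19.72787857055664, 27.619029998779297), 9.462322235107422) [[514.5 -13.5   2. ]] [[485.0, 17.0, 2.0], [554.0, 5.0, 2.0], [545.0, -45.0, 2.0], [476.0, -31.0, 2.0]]
[[771.2346011    7.37123943  34.        ]]
```

```bash
python3 -c "
from h import *
print(close_job())"
```

```text
the job is handed in; nothing more can be done
None
```

The job is handed in with no verdict shown: the board measured about 2 mm from the rack's centre at rail height, and the spatula is released on the bench, its blade measuring full size in the top view, as if flat.

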